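Close the shield row, then unlatch the sample pen and hold its gate ajar

TASK

First push the loose yellow shield block up against the end of the yellow shield row, so that no gap is left and its faces line up with its neighbour's. Then take the red handle of the sagging bolt on top of the pen's gate, lift it and, keeping it raised, pull it back over the bent-up lip of the keeper without forcing it, and swing the gate towards you until its free edge stands about a hand's width (10 cm) open. Finish still holding the red handle, with the gate held steadily open against its closing spring; leave the beaker, the vial and the cork ring alone.

Things in the scene. Friction and masses are not known exactly. Their poses are not given: they have to be found in the camera images.
- pen: fixed low sample pen of clear sheets on a grey base 115 x 310 mm, roof top 104 mm above the worktop; the gate is its front (-x side). Origin: centre of the underside; +x to the back, +y to the left along the gate, towards the gate's hinge and the shield row, z up. The last fixed block of the yellow shield row is part of it, beyond the hinge; the keeper is on the jamb at the gate's other end.
- row_end (a point): centre of the bottom edge line of the free end face of the fixed yellow shield block (40 mm thick in x, 90 mm long in y, 70 mm high); axes as the pen's: +y points out of the end face, along the row. The loose block is home when its origin is at x = 0, y = 45 mm, z = 0 here and its axes are parallel.
- block: loose yellow shield block, 40 mm thick (its x), 90 mm long (its y), 70 mm high, 0.3 to 0.5 kg; origin: centre of its underside, z up. It starts standing 40 to 85 mm off the end of the row, a little turned and out of line.
- gate: clear gate in an aluminium frame, 235 mm long, 16 to 20 mm thick, from 20 to 100 mm above the worktop; origin at worktop height on the hinge axis, its -y runs to the free edge, its -x is the outside. A spring shuts it: about 0.25 N m shut, 0.5 N m at 0.45 rad.
- gate_hinge (a point): a point on the gate's vertical hinge axis, 100 mm above the worktop.
- gate_edge (a point): top of the gate's free edge, 235 mm from the hinge axis.
- gate_swing (a joint): gate angle in rad, 0 shut, grows as it swings outwards (towards -x of the pen, clockwise from above), to 1.0; 0.43 is 10 cm open at the free edge. With the bolt shot it has only about 0.02 rad of play.
- bolt: steel rod 10 mm thick along the gate's top rail in two tall worn staples, 0.18 kg; a disc head 28 mm across, 10 mm thick on its right end; an upright red handle. Origin: on the rod's axis under the handle, 108 mm above the worktop when down, 150 mm from the hinge axis when shot; axes: the gate's. Shot and down, the head hangs 8.5 mm below the lip's top, 3 mm behind it.
- bolt_grip (a point): point to grip on the upright red handle, a cylinder 19 mm across: 48 mm above the rod's axis, 18 mm below the handle's top; free all round from 25 mm above the rod's axis. With the bolt shot, the staples stand 50 mm to its right and 103 mm to its left, 23 mm wide, tops 138 mm above the worktop.
- keeper_lip (a point): middle of the top edge of the bent-up lip of the steel keeper, across the bolt's way at the gate's right end; 6 mm thick along y, top 102.5 mm above the worktop. Behind it, to the right, a front and a back cheek (34 mm long) stand up to 146 mm above the worktop and keep the shot bolt from swinging out.
- bolt_draw (a joint): how far the bolt is pulled back along the gate's +y, towards the hinge, in m: 0 to 0.002 at the start (shot), 0.055 at the stop. The gate comes free of the keeper's cheeks from about 0.024. About 1 N of friction; stays where it is left.
- bolt_lift (a joint): how far the whole bolt is raised in its staples, in m: 0 down, 0.020 at the top stop; it falls back by its weight. The head clears the lip from about 0.009; keep it up until bolt_draw passes 0.020.
- beaker_by: bystander: small beaker 49 mm across, 56 mm high, loose, right of the pen; origin under its centre.
- vial_by: bystander: small vial with a black cap, 18 mm across, 34 mm high, loose, right of the pen; origin under its centre.
- cork_by: bystander: cork ring 86 mm across, 30 mm high, loose, far left; origin under its centre.

How it is judged (in metres and radians):
On the way, in this order (a step that is already met when the one before it is completed fails the run):
1. the loose block stands flush against the shield row while the gate is still shut and bolted (y of block in the frame of row_end between 0.042 and 0.049 m and x of block in the frame of row_end between -0.008 and 0.008 m and angle between the x axis of block and the x axis of row_end, either way round below 0.08 rad and angle between block's own z axis and vertical below 0.06 rad and height (world z) of block below 0.004 m and value of joint gate_swing below 0.05 rad and value of joint bolt_draw below 0.008 m), for 0.2 s.
2. the bolt is drawn back over the lip, the gate still nearly shut (value of joint bolt_draw above 0.024 m and value of joint gate_swing below 0.2 rad), for 0.1 s.
At the end, for the whole second after the job is handed in: Block against the row: gap under 4 mm, in line within 8 mm and 0.08 rad. Bolt drawn over 20 mm; gate held still at 0.30 to 0.60 rad (7 to 14 cm at its free edge) by fingers that hold the bolt with over 1 N; neither keeper nor block props it (y of block in the frame of row_end between 0.042 and 0.049 m and x of block in the frame of row_end between -0.008 and 0.008 m and angle between the x axis of block and the x axis of row_end, either way round below 0.08 rad and angle between block's own z axis and vertical below 0.06 rad and height (world z) of block below 0.004 m and value of joint gate_swing between 0.3 and 0.6 rad and velocity of joint gate_swing between -0.1 and 0.1 rad/s and value of joint bolt_draw above 0.02 m and contact force between the fingers and bolt above 1 N and contact force between bolt and pen below 0.5 N and contact force between gate and block below 0.5 N); the arm keeps its last pose, push and grip.
It fails at once if the bolt is forced against the keeper (over 40 N) (contact force between bolt and pen above 40 N).
It fails at once if a bystander is moved by more than 15 mm (distance of any of beaker_by, vial_by, cork_by from where it was at the start of the episode above 0.015 m).
It fails at once if the block is tipped over (angle between block's own z axis and vertical above 0.4 rad).
It also fails if it takes over 45 s, if anything falls off the work surface, if the arm or the gripper's body presses on something with over 40 N, if the wrist force passes 120 N, or if a joint passes its speed limit or range.

ROBOT

A 6-joint arm with a two-finger parallel gripper is mounted at the origin on a cart in front of the work surface, level with it; the furniture and walls round the work are solid. World frame = base frame: x ahead of the robot, y to its left, z up, the work surface at z = 0. Lengths are in mm, angles in rad, forces in N, time in s.
With the tool pointing down it reaches from about 275 to 1000 mm from the base axis. Payload 8.4 kg.
Tool frame: the origin (TCP) lies between the finger pads; the fingertips stand r.tips_ahead ahead of it and the grasp point (between the pads) lies 6 mm ahead of it (r.tips_ahead is the distance from the TCP to the fingertips, in mm); z points along the fingers, y is the line along which they close (so a half turn about z gives the same grasp; the last joint's range is limited). The gripper opens to 85 mm and grips with 20 to 120 N. Pads are 22 mm wide; open, the fingers measure 114 mm over their backs; the gripper's body (76 mm by 85 mm) begins 54 mm behind the grasp point. The pads swing forward as they close: fully open they stand 13 mm farther back than shut.
Start: joints at [-1.232, 0.353, 1.633, -0, 1.155, -0.002], TCP at [208.899, -589.058, 224.181] pointing down, gripper open.
Joint ranges: [-2.63, 2.63], [-0.92, 2.1], [0.06, 2.66], [-1.3, 4.44], [0, 2.69], [-3.02, 3.02]. Speed limits (rad/s): [2.22, 2.22, 2.79, 3.14, 3.14, 3.14].

INTERFACE

Orientations are given as [roll, pitch, yaw] about the fixed x, y, z axes, in that order (R = Rz(yaw) Ry(pitch) Rx(roll)).
In Python, from rig import r gives the robot as it stands.
- The arm moves only by the tool carry_out, never from a script. Its arguments are lists of equal length, an entry for each row: "delta_pos": the shift along the tool's x, y, z in m, a list of three; "rot": the turn, a rotation vector about the tool's x, y, z in degrees, a list of three. A call has 1 to 8 rows; each row is the pose to reach, as a shift and turn from the pose commanded when the call began, along the tool's axes at that moment; what a row does not reach only later rows make up. A row lasts 1/8 s, in which the tool goes at most 62.5 mm and 10.7 degrees, less where a joint would pass 70% of its speed; a pose out of reach is approached as far as the arm can. A call with a gripper value outside its range is refused whole. "claw" is the finger opening in m, from 0 to 0.0854, set as the call begins (left out, the last holds). The fingers move at their own pace and stop on an object; "grip_force" is the grip in N (left out, the last holds). Time passes only in rows, so rows that repeat a pose let the fingers close. It gives the time, the measured TCP pose, the force, the opening and the grip force at its end, in the units of the state.
- r.sense(): the state, without advancing time (a new reading comes with each control period).
- r.grab_frame(name): name is "scene" or "top" or "wrist"; returns the picture (384x512x3 uint8, blue, green, red); there is no depth.
- r.camera_info(name): a dict with "fx", "fy", "cx", "cy" (pixels), "distortion" ([k1, k2, p1, p2, k3] as OpenCV has them; the pictures are not rectified), "pose" (4x4, takes a point from camera to world coordinates); the wrist camera has in their place "hand_eye" (4x4, takes a point from camera to tool coordinates, whose origin is the TCP and whose axes are the flange's). Camera axes: x right, y down, z forward; pixel columns grow to the right and rows downward; lengths in mm; the calibration is good to about 2 mm. A picture is of the moment at which its call begins: read the wrist's pose just before it. camera_info takes no time and is no camera call.
- r.sign_off(): hands the job in; it is judged then, once.
Trained networks look in the newest picture that a camera, given by its name, has taken for a name from the list of things; names that differ only in an ending like _2 or _b are one class to them, and where a whole thing is asked for, a point or a joint stands for the part that bears it (a point fixed in the world has none). Each returns a list of dicts, best first, with "p" (0 to 1); they miss things now and then, are a little off and sometimes report something else, mostly with a low value. They report only what shows in the picture. A call takes as long as a camera call.
- r.recognise(thing, camera): "box" ([left, top, right, bottom] in pixels, round what is visible of it).
- r.cut_out(thing, camera): "mask" (384x512 bool, what is visible of it) and "box" ([left, top, right, bottom] in pixels, round what is visible of it).
The state is a dict: "clock": time; "qpos": joint angles; "qvel": joint speeds; "joint_efforts": joint torques, N m; "eef_pos": TCP position; "tcp_rot": TCP orientation; "contact_force": force on the tool from outside, world axes, zero at the start; "wrist_torque": the same for the moment, N m; "opening": opening from 0.0 (shut) to 1.0 (fully open); "grasp_force": force on a finger pad.
Only numpy, scipy, OpenCV 4.12 (cv2) and the standard library are available. Lean on these libraries where they do the work, as an engineer would, in place of code of your own. Each camera call takes 0.05 s, during which the arm holds its last target. There are 200 camera calls.

## Working session

There is one attempt and no reset: what is moved stays moved. The work goes in short steps, Python scripts to look and compute and a tool call to move; the robot and the scene stay as the last step left them, time stands still between calls to the robot, and variables do not carry over. Pictures are saved under pics/ and viewed, at most 10 in all, crops included, and the job is handed in when it is done.

Besides the shell and the picture viewer there is one more tool, called after "Call:" in YAML: its name, and indented under it one key for each argument. carry_out: Moves the arm, as the interface text tells. Its arguments: {"type":"object","properties":{"delta_pos":{"type":"array","items":{"type":"array","items":{"type":"number"}}},"rot":{"type":"array","items":{"type":"array","items":{"type":"number"}}},"claw":{"type":"number"},"grip_force":{"type":"number"}},"required":["delta_pos","rot"]}

```bash
ls; mkdir -p pics; python3 - <<'E'
from rig import r
import cv2,numpy as np
s=r.sense();print({k:np.round(v,3).tolist() for k,v in s.items()},r.tips_ahead)
ims=[]
for c in("scene","top"):
    im=r.grab_frame(c);cv2.imwrite(f"pics/{c}0.png",im)
    i=r.camera_info(c);print(c,{k:np.round(v,4).tolist() for k,v in i.items()})
    for t in("pen","block","gate","bolt","keeper_lip","beaker_by","vial_by","cork_by"):
        d=r.recognise(t,c);print(t,[(np.round(x["box"]).tolist(),round(x["p"],2)) for x in d[:2]])
E
```

```text
pics
{'clock': 0.0, 'qpos': [-1.232, 0.354, 1.634, -0.0, 1.155, -0.002], 'qvel': [0.0, 0.001, -0.001, -0.0, -0.0, 0.002], 'joint_efforts': [0.003, -60.525, -34.207, 0.0, 0.009, 0.0], 'eef_pos': [208.749, -588.592, 223.474], 'tcp_rot': [-3.14, 0.0, 0.341], 'contact_force': [-0.674, 0.561, -0.269], 'wrist_torque': [-0.04, -0.007, 0.012], 'grasp_force': 0.0, 'opening': 1.003} 25.0
scene {'fx': 414.1267, 'fy': 414.1267, 'cx': 251.7691, 'cy': 191.5291, 'distortion': [0.0124, 0.0, 0.0, 0.0, 0.0], 'pose': [[-0.5529, -0.608, 0.5698, -347.0419], [-0.8333, 0.4048, -0.3766, 534.6034], [-0.0017, -0.683, -0.7304, 1202.3856], [0.0, 0.0, 0.0, 1.0]]}
pen [([217.0, 154.0, 301.0, 236.0], 0.73)]
block [([174.0, 234.0, 205.0, 264.0], 0.66)]
gate [([246.0, 167.0, 298.0, 219.0], 0.86)]
bolt [([266.0, 162.0, 300.0, 191.0], 0.75)]
keeper_lip [([216.0, 155.0, 300.0, 235.0], 0.56)]
beaker_by []
vial_by []
cork_by [([132.0, 266.0, 162.0, 293.0], 0.68), ([264.0, 164.0, 298.0, 190.0], 0.16)]
top {'fx': 453.4018, 'fy': 453.4018, 'cx': 254.0135, 'cy': 190.9962, 'distortion': [-0.1338, 0.0, 0.0, 0.0, 0.0], 'pose': [[0.254, -0.9397, 0.229, 174.5581], [-0.9672, -0.2475, 0.0571, -90.5932], [0.0031, -0.236, -0.9717, 1469.1811], [0.0, 0.0, 0.0, 1.0]]}
pen [([210.0, 178.0, 337.0, 211.0], 0.84), ([265.0, 191.0, 332.0, 205.0], 0.56)]
block [([159.0, 174.0, 190.0, 199.0], 0.85), ([289.0, 193.0, 330.0, 204.0], 0.37)]
gate [([244.0, 194.0, 330.0, 216.0], 0.57)]
bolt [([265.0, 193.0, 329.0, 205.0], 0.81)]
keeper_lip [([214.0, 177.0, 335.0, 210.0], 0.7)]
beaker_by [([363.0, 239.0, 381.0, 252.0], 0.64)]
vial_by [([245.0, 192.0, 328.0, 212.0], 0.18)]
cork_by [([112.0, 167.0, 139.0, 194.0], 0.76), ([157.0, 172.0, 190.0, 195.0], 0.64)]
```

```bash
python3 - <<'E'
import cv2,numpy as np
a=cv2.imread("pics/top0.png")[150:270,95:395];b=cv2.imread("pics/scene0.png")[140:300,120:320]
a=cv2.resize(a,None,fx=2.66,fy=2.66,interpolation=cv2.INTER_CUBIC)
cv2.imwrite("pics/v1.png",a)
cv2.imwrite("pics/v2.png",cv2.resize(b,None,fx=3.7,fy=3.7,interpolation=cv2.INTER_CUBIC))
E
```

```text
(no output)
```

View pics/v1.png

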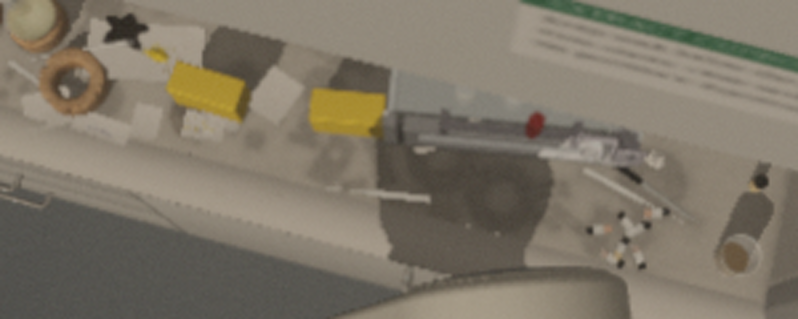

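View pics/v2.png

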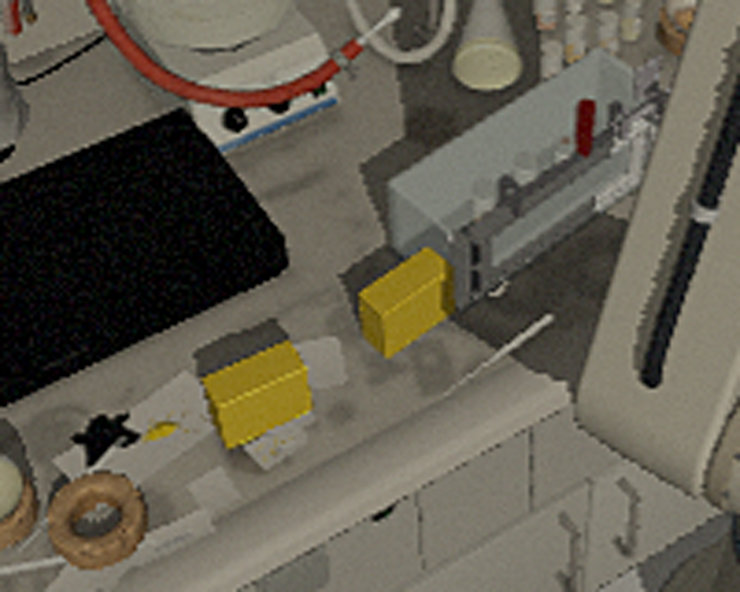

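Top view: cork ring (72,80), loose yellow block (208,90), fixed block (347,112), red handle (535,124), beaker (738,255), vial (762,180), with a shelf overhang behind the pen. The scene view agrees: the loose block stands about 50 mm off the row.

```bash
cat > h.py <<'E'
from rig import r
import cv2,numpy as np
from scipy.optimize import minimize
from scipy.spatial.transform import Rotation as R
def tool():
    s=r.sense();T=np.eye(4);T[:3,:3]=R.from_euler('xyz',s["tcp_rot"]).as_matrix();T[:3,3]=s["eef_pos"];return T
def cam(c):
    i=r.camera_info(c);K=np.array([[i["fx"],0,i["cx"]],[0,i["fy"],i["cy"]],[0,0,1]])
    T=i["pose"] if c!="wrist" else tool()@np.array(i["hand_eye"])
    return K,np.array(i["distortion"],float),np.array(T,float)
def proj(C,P):
    K,d,T=C;W=np.linalg.inv(T)
    return cv2.projectPoints(np.asarray(P,float).reshape(-1,3),cv2.Rodrigues(W[:3,:3])[0],W[:3,3],K,d)[0].reshape(-1,2)
def back(C,uv,z):
    K,d,T=C;n=cv2.undistortPoints(np.array(uv,float).reshape(-1,1,2),K,d).reshape(-1,2)
    D=np.c_[n,np.ones(len(n))]@T[:3,:3].T;return T[:3,3]+D*((z-T[2,3])/D[:,2])[:,None]
def yellow(im):
    h=cv2.cvtColor(im,cv2.COLOR_BGR2HSV);return cv2.inRange(h,(20,140,60),(35,255,255))
def blobs(m,amin):
    n,l,st,c=cv2.connectedComponentsWithStats(m);return [(st[i,4],c[i],(l==i)) for i in range(1,n) if st[i,4]>amin]
def box(p):
    x,y,a=p;c,s=np.cos(a),np.sin(a)
    return np.array([[x+c*u-s*v,y+s*u+c*v,z] for u in(-20,20) for v in(-45,45) for z in(0,70)])
def fit(masks,p0,k=4):
    """masks: list of (cam, bool mask); fit x,y,yaw of 40x90x70 box by soft IoU"""
    def f(p):
        t=0
        for C,m in masks:
            z=np.zeros(m.shape,np.uint8);h=cv2.convexHull((proj(C,box(p))*16).round().astype(np.int32))
            cv2.fillConvexPoly(z,h,255,cv2.LINE_AA,4);z=z/255.
            t+=np.abs(z-m).sum()/m.sum()
        return t
    b=None
    for da in(-.15,0,.15):
        q=np.array(p0)+[0,0,da]
        for _ in range(2):
            o=minimize(f,q,method="Nelder-Mead",options=dict(initial_simplex=q+np.array([[0,0,0],[12,0,0],[0,12,0],[0,0,.15]]),xatol=.02,fatol=1e-4));q=o.x
        if b is None or o.fun<b.fun:b=o
    return b.x,b.fun
E
python3 - <<'E'
from h import *
M={}
for c in("top","scene"):
    C=cam(c);im=cv2.imread(f"pics/{c}0.png")
    for a,ce,m in sorted(blobs(yellow(im),150),key=lambda b:-b[0])[:4]:
        p=back(C,[ce],45)[0];print(c,a,ce.round(1),p.round())
        M.setdefault(c,[]).append((p,m))
    h=cv2.cvtColor(im,cv2.COLOR_BGR2HSV);red=cv2.inRange(h,(0,150,40),(6,255,255))|cv2.inRange(h,(172,150,40),(180,255,255))
    for a,ce,m in blobs(red,15):print("red",c,a,ce.round(1),back(C,[ce],150)[0].round())
for i in range(2):
    p,m=M["top"][i];j=min(M["scene"],key=lambda q:np.hypot(*(q[0]-p)[:2]))
    ct,cs=cam("top"),cam("scene")
    for ms in([(ct,m),(cs,j[1])],[(ct,m)],[(cs,j[1])]):print(fit(ms,[p[0],p[1],-.1]))
for t,u in(("beaker",[372,246]),("vial",[381,218]),("cork",[122,180])):print(t,back(cam("top"),[u],30).round())
E
```

```text
top 432 [173.  183.8] [466. 254.  45.]
top 424 [225.1 191.6] [484.  83.  45.]
red top 80 [ 93.4 143.1] [507. 512. 150.]
scene 552 [189.4 246. ] [462. 255.  45.]
scene 505 [229.6 221.2] [479.  85.  45.]
red scene 242 [170.3  49.1] [1536. -212.  150.]
red scene 812 [152.3 111.8] [1093.   87.  150.]
red scene 80 [100.2  48. ] [1745.   82.  150.]
red scene 120 [89.6 55.2] [1703.  151.  150.]
red scene 100 [208.2  84.3] [1146. -214.  150.]
red scene 149 [119.1 118.8] [1124.  222.  150.]
red scene 21 [262.6 121. ] [ 782. -266.  150.]
red scene 21 [257.8 124.6] [ 773. -236.  150.]
red scene 19 [248.2 125.2] [ 792. -201.  150.]
red scene 153 [ 58.2 152.2] [1054.  493.  150.]
red scene 17 [214.6 153. ] [720.  -1. 150.]
red scene 144 [ 16.6 166.7] [1057.  642.  150.]
red scene 57 [277.7 173.7] [ 496. -135.  150.]
red scene 69 [105.8 249.1] [521. 500. 150.]
(array([ 4.67536343e+02,  2.53785976e+02, -1.28408065e-01]), np.float64(0.46864008083104414))
(array([ 4.67701638e+02,  2.55582865e+02, -1.29388505e-01]), np.float64(0.26651234567901233))
(array([ 4.67845148e+02,  2.52899978e+02, -1.68480151e-01]), np.float64(0.20022733731173628))
(array([4.85223849e+02, 8.11194257e+01, 2.88040605e-01]), np.float64(0.4512025142580851))
(array([4.86259658e+02, 8.26259598e+01, 2.06486613e-01]), np.float64(0.2889289678135405))
(array([4.85752734e+02, 7.96783420e+01, 2.96539436e-01]), np.float64(0.15976703552708213))
beaker [[ 434. -419.   30.]]
vial [[ 532. -429.   30.]]
cork [[438. 428.  30.]]
```

```bash
cat >> h.py <<'E'
def go(p,yaw):
    """tool-frame shift (m) and rotvec (deg) from measured pose to world p (mm), tool down with tool x at yaw"""
    T=tool();A=T[:3,:3];B=R.from_euler('xyz',[np.pi,0,yaw]).as_matrix()
    print("d",(A.T@(np.array(p,float)-T[:3,3])/1000).round(4),"rot",np.degrees(R.from_matrix(A.T@B).as_rotvec()).round(2),"at",T[:3,3].round(1))
E
python3 - <<'E'
from h import *
print(np.round(r.camera_info("wrist")["hand_eye"],3),[np.round(r.camera_info("wrist")[k],1).tolist() for k in("fx","cx","cy")])
go([370,150,400],.341);go([370,150,400],1.5);go([330,-240,400],.9)
E
```

```text
[[ 1.00000e-03 -9.62000e-01 -2.74000e-01  6.96050e+01]
 [ 1.00000e+00  1.00000e-03  0.00000e+00 -1.03000e-01]
 [ 0.00000e+00 -2.74000e-01  9.62000e-01 -1.49504e+02]
 [ 0.00000e+00  0.00000e+00  0.00000e+00  1.00000e+00]] [319.0, 255.8, 192.9]
d [ 0.3989 -0.6427 -0.1758] rot [ 0.   -0.   -0.01] at [ 208.9 -589.1  224.2]
d [ 0.3989 -0.6427 -0.1758] rot [  0.    -0.   -66.42] at [ 208.9 -589.1  224.2]
d [ 0.2308 -0.2885 -0.1758] rot [  0.    -0.   -32.04] at [ 208.9 -589.1  224.2]
```

View pics/scene0.png

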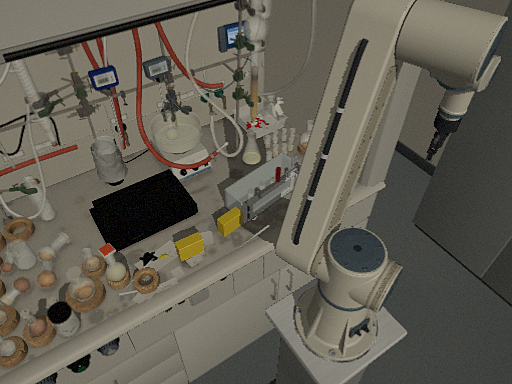

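The full scene shows a black horizontal bar (hood sash) from (5,57) to (235,2); I check its place as it might obstruct the arm.

```bash
python3 - <<'E'
from h import *
def plane(c,uv):
    C=cam(c);P=back(C,uv,0);n=np.cross(P[0]-C[2][:3,3],P[1]-C[2][:3,3]);n/=np.linalg.norm(n);return n,n@C[2][:3,3]
im=cv2.imread("pics/top0.png")
n1,d1=plane("scene",[[5,57],[235,2]]);n2,d2=plane("top",[[245,175],[358,206]])
for y in(-200,100,300):
    A=np.array([n1,n2,[0,1,0]]);print(np.linalg.solve(A,[d1,d2,y]).round())
print(back(cam("top"),[[245,175],[358,206]],500).round(),back(cam("top"),[[245,175],[358,206]],900).round())
cv2.imwrite("pics/v3.png",im)
E
```

```text
[ 332. -200.  867.]
[336. 100. 873.]
[339. 300. 877.]
[[ 433.   -5.  500.]
 [ 428. -264.  500.]] [[ 326.  -40.  900.]
 [ 324. -192.  900.]]
```

View pics/v3.png

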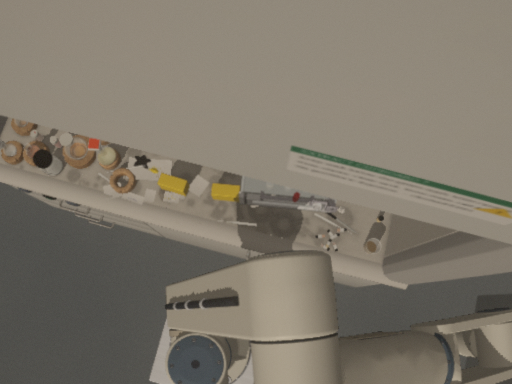

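Call:
carry_out:
  delta_pos:
    - [0.024,-0.038,-0.01]
    - [0.048,-0.076,-0.02]
    - [0.072,-0.114,-0.03]
    - [0.096,-0.152,-0.04]
    - [0.12,-0.19,-0.05]
    - [0.144,-0.228,-0.06]
    - [0.168,-0.266,-0.07]
    - [0.192,-0.304,-0.08]
  rot:
    - [0,0,-7.5]
    - [0,0,-15]
    - [0,0,-22.5]
    - [0,0,-30]
    - [0,0,-37.5]
    - [0,0,-45]
    - [0,0,-52.5]
    - [0,0,-60]

```text
clock: 1.9
eef_pos: [288.3, -237.0, 304.7]
tcp_rot: [3.141, 0.0, 1.392]
contact_force: [0.8, -0.1, 1.4]
opening: 1.0
grasp_force: 0.0
```

```bash
python3 - <<'E'
from h import *
go([400,130,330],1.42)
E
```

```text
d [ 0.3811  0.0446 -0.0254] rot [ 0.04  0.02 -1.61] at [ 288.3 -237.   304.7]
```

Call:
carry_out:
  delta_pos:
    - [0.054,0.006,-0.003]
    - [0.109,0.013,-0.007]
    - [0.163,0.019,-0.011]
    - [0.218,0.025,-0.014]
    - [0.272,0.032,-0.018]
    - [0.327,0.038,-0.022]
    - [0.381,0.045,-0.025]
    - [0.381,0.045,-0.025]
  rot:
    - [0,0,0]
    - [0,0,0]
    - [0,0,0]
    - [0,0,0]
    - [0,0,0]
    - [0,0,-1.6]
    - [0,0,-1.6]
    - [0,0,-1.6]

```text
clock: 2.9
eef_pos: [402.4, 131.2, 329.4]
tcp_rot: [3.141, -0.001, 1.42]
contact_force: [-0.3, 0.3, -1.1]
opening: 1.001
grasp_force: 0.0
```

```bash
python3 - <<'E'
from h import *
C=cam("wrist");im=r.grab_frame("wrist");cv2.imwrite("pics/w1.png",im)
np.save("w1.npy",C[2]);print(tool()[:3,3].round(1))
for a,ce,m in sorted(blobs(yellow(im),300),key=lambda b:-b[0])[:3]:
    p=back(C,[ce],45)[0];print(a,ce.round(),p.round(),fit([(C,m)],[p[0],p[1],0]))
big=cv2.resize(im,(800,600),interpolation=cv2.INTER_CUBIC);cv2.imwrite("pics/v4.png",big)
E
```

```text
[401.8 129.4 329.1]
2744 [294.  51.] [470. 256.  45.] (array([ 4.68264154e+02,  2.50528178e+02, -7.62349183e-02]), np.float64(0.13985451323386497))
2221 [321. 181.] [487.  81.  45.] (array([4.87023459e+02, 7.84575231e+01, 2.27534844e-01]), np.float64(0.15379752981787043))
```

View pics/v4.png

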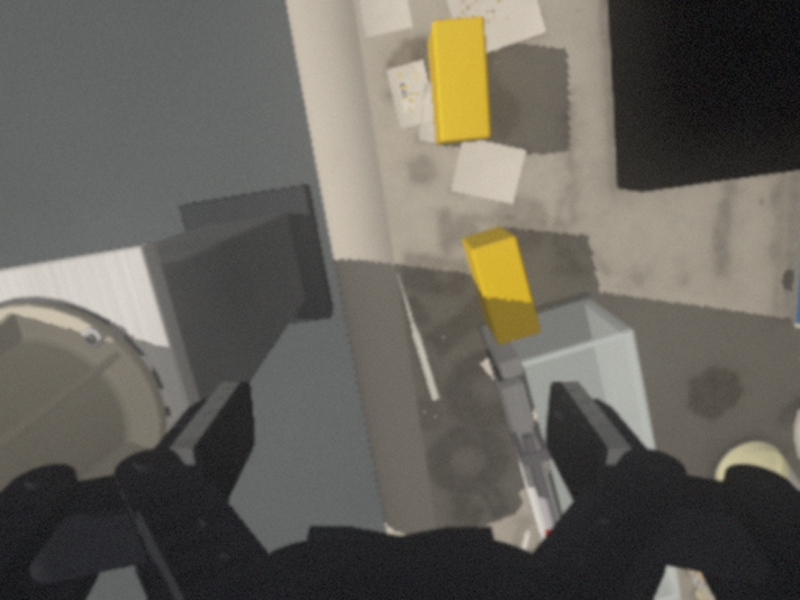

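The wrist view shows the loose block at (460,78), the fixed block at (500,285) with its lower end shaded, and the gate running down from (510,360) to (545,530).

```bash
python3 - <<'E'
from h import *
def ym(im):
    h=cv2.cvtColor(im,cv2.COLOR_BGR2HSV);m=cv2.inRange(h,(18,110,30),(38,255,255));return m
C={"top":cam("top"),"scene":cam("scene"),"wrist":cam("wrist")};C["wrist"]=(*C["wrist"][:2],np.load("w1.npy"))
F={"top":"top0","scene":"scene0","wrist":"w1"}
S={}
for c in F:
    im=cv2.imread(f"pics/{F[c]}.png")
    for a,ce,m in blobs(ym(im),200):
        p=back(C[c],[ce],45)[0]
        for i,q in enumerate(([468,252],[486,80])):
            if np.hypot(*(p[:2]-q))<25:
                # contour hull area vs area
                S.setdefault(i,{})[c]=m;print(i,c,a,p.round())
for i,q in enumerate(([468,252,-.1],[486,80,.2])):
    for cs in(["wrist"],["top"],["scene"],["top","scene"],["top","scene","wrist"]):
        x,f=fit([(C[c],S[i][c]) for c in cs],q);print(i,cs,x.round(3),round(f/len(cs),3))
# wrist mask hull corners
for i in(0,1):
    cn=cv2.findContours(S[i]["wrist"].astype(np.uint8),0,1)[0];cn=max(cn,key=len);a=cv2.approxPolyDP(cv2.convexHull(cn),2.5,True);print(a.reshape(-1,2).tolist())
E
```

```text
0 top 467 [466. 254.  45.]
1 top 463 [484.  83.  45.]
1 scene 510 [479.  84.  45.]
0 scene 561 [462. 256.  45.]
0 wrist 2848 [470. 256.  45.]
1 wrist 2337 [487.  81.  45.]
0 ['wrist'] [ 4.68653e+02  2.51202e+02 -6.30000e-02] 0.103
0 ['top'] [ 4.67518e+02  2.56313e+02 -6.90000e-02] 0.185
0 ['scene'] [ 4.68149e+02  2.53481e+02 -1.66000e-01] 0.181
0 ['top', 'scene'] [ 4.67774e+02  2.54119e+02 -6.60000e-02] 0.187
0 ['top', 'scene', 'wrist'] [ 4.68312e+02  2.52332e+02 -5.60000e-02] 0.163
1 ['wrist'] [4.86646e+02 7.91900e+01 2.01000e-01] 0.104
1 ['top'] [4.8555e+02 8.1681e+01 1.7300e-01] 0.185
1 ['scene'] [4.8577e+02 7.9976e+01 2.8600e-01] 0.151
1 ['top', 'scene'] [4.85605e+02 8.09770e+01 2.25000e-01] 0.175
1 ['top', 'scene', 'wrist'] [4.86055e+02 8.05830e+01 2.09000e-01] 0.154
[[308, 11], [313, 87], [279, 91], [273, 31], [276, 15]]
[[318, 145], [331, 154], [344, 208], [343, 212], [322, 219], [317, 217], [310, 204], [296, 152]]
```

```bash
python3 - <<'E'
from h import *
go([468,252,120],1.51);go([468,252,42],1.51)
E
```

```text
d [0.1312 0.0471 0.209 ] rot [-0.02  0.01 -5.19] at [401.8 129.4 329.1]
d [0.1312 0.0471 0.287 ] rot [-0.02  0.01 -5.19] at [401.8 129.4 329.1]
```

Call:
carry_out:
  delta_pos:
    - [0.026,0.009,0.042]
    - [0.052,0.018,0.084]
    - [0.078,0.028,0.126]
    - [0.104,0.037,0.168]
    - [0.131,0.047,0.209]
    - [0.131,0.047,0.235]
    - [0.131,0.047,0.262]
    - [0.131,0.047,0.287]
  rot:
    - [0,0,-1]
    - [0,0,-2]
    - [0,0,-3]
    - [0,0,-4]
    - [0,0,-5.2]
    - [0,0,-5.2]
    - [0,0,-5.2]
    - [0,0,-5.2]

```text
clock: 3.95
eef_pos: [468.5, 248.7, 41.4]
tcp_rot: [-3.141, 0.001, 1.505]
contact_force: [-0.6, 0.1, 0.2]
opening: 0.999
grasp_force: 0.0
```

Call:
carry_out:
  delta_pos:
    - [0,0,0]
    - [0,0,0]
    - [0,0,0]
    - [0,0,0]
    - [0,0,0]
  rot:
    - [0,0,0]
    - [0,0,0]
    - [0,0,0]
    - [0,0,0]
    - [0,0,0]
  claw: 0.03
  grip_force: 25

```text
clock: 4.58
eef_pos: [469.1, 250.3, 43.5]
tcp_rot: [3.14, -0.0, 1.507]
contact_force: [-0.9, -3.9, 6.7]
opening: 0.464
grasp_force: 26.2
```

```bash
python3 - <<'E'
from h import *
s=r.sense();print(s["opening"]*85.4,s["grasp_force"],s["eef_pos"],s["contact_force"])
C=cam("wrist");im=r.grab_frame("wrist");cv2.imwrite("pics/w2.png",im);np.save("w2.npy",C[2])
cv2.imwrite("pics/v5.png",cv2.resize(im,(800,600),interpolation=cv2.INTER_CUBIC))
E
```

```text
39.61796076827107 26.15367829799652 [469.13218481 250.26004583  43.51465624] [-0.89778443 -3.91374013  6.6838959 ]
```

View pics/v5.png

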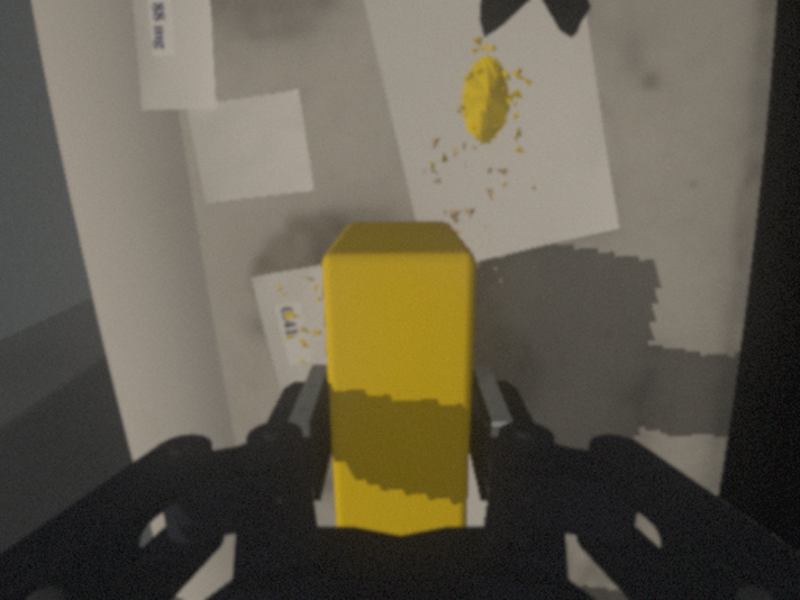

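Block is gripped centrally (39.6 mm); its far top edge is at row ~253 of the view.

```bash
python3 - <<'E'
from h import *
C=cam("wrist")
P=back(C,np.array([[328,254],[471,254],[341,529],[464,529]])/1.5625,70);print(P.round(1))
P=back(C,np.array([[344,224],[452,224]])/1.5625,0);print(P.round(1))
T=tool();print((T[:3,:3].T@(P.mean(0)-T[:3,3])).round(1),T[:3,3])
a=.205
for a in(.2,.21):
    e=np.array([486.4,79.6])
    print("home",e+90*np.array([-np.sin(a),np.cos(a)]))
E
```

```text
[[454.1 298.2  70. ]
 [489.9 296.   70. ]
 [449.2 215.1  70. ]
 [486.  212.7  70. ]]
[[450.6 297.3   0. ]
 [492.3 294.6   0. ]]
[45.7 -0.7 43.5] [469.15642336 250.2644727   43.52719752]
home [468.51976023 167.80599201]
home [467.63860901 167.62278233]
```

```bash
python3 - <<'E'
from h import *
go([468.9,174,43.5],np.pi/2+.2)
E
```

```text
d [-0.0761  0.0046  0.    ] rot [ 1.000e-01 -1.000e-02 -1.512e+01] at [469.2 250.3  43.5]
```

Call:
carry_out:
  delta_pos:
    - [-0.012,0.001,0]
    - [-0.025,0.002,0]
    - [-0.038,0.002,0]
    - [-0.051,0.003,0]
    - [-0.064,0.004,0]
    - [-0.076,0.005,0]
    - [-0.076,0.005,0]
  rot:
    - [0,0,-3]
    - [0,0,-6]
    - [0,0,-9]
    - [0,0,-12]
    - [0,0,-15]
    - [0,0,-15.1]
    - [0,0,-15.1]

```text
clock: 5.5
eef_pos: [469.9, 173.7, 43.5]
tcp_rot: [3.139, 0.0, 1.77]
contact_force: [0.3, -3.6, 8.7]
opening: 0.465
grasp_force: 27.1
```

```bash
python3 - <<'E'
from h import *
print(r.sense()["contact_force"].round(1) if hasattr(r.sense()["contact_force"],"round") else r.sense()["contact_force"])
im=r.grab_frame("scene");cv2.imwrite("pics/s2.png",im)
t=r.grab_frame("top");cv2.imwrite("pics/t2.png",t)
a=cv2.resize(im[195:255,180:260],(800,600),interpolation=cv2.INTER_CUBIC);cv2.imwrite("pics/v6.png",a)
go([468.7,167.4,43.5],np.pi/2+.2)
E
```

```text
[ 0.3 -3.6  8.7]
d [-0.0059 -0.0024  0.    ] rot [ 0.16  0.04 -0.05] at [469.9 173.7  43.5]
```

View pics/v6.png

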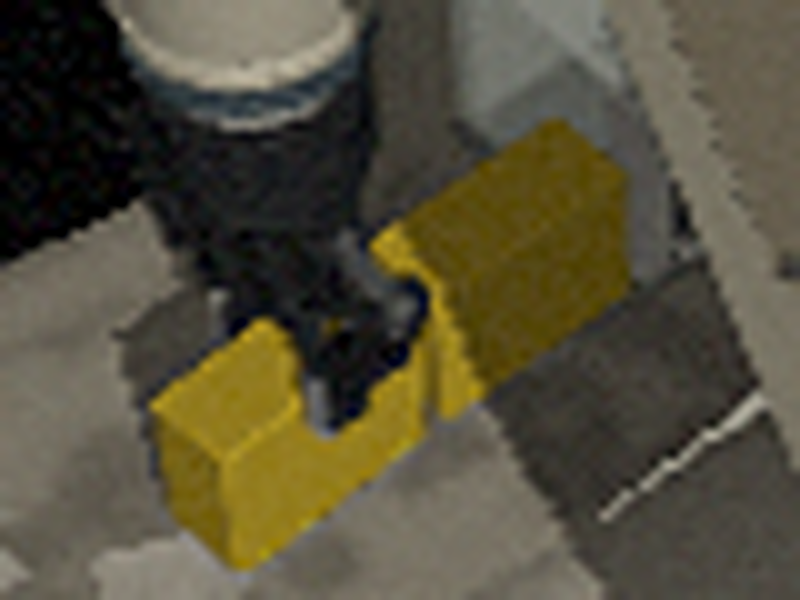

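Bottom front edges of the blocks are collinear (loose (240,572)–(425,440), fixed (445,425)–(630,290)); about 5 mm gap is left. Push home.

Call:
carry_out:
  delta_pos:
    - [-0.002,-0.001,0]
    - [-0.004,-0.001,0]
    - [-0.006,-0.001,0]
    - [-0.0075,-0.001,0]
    - [-0.009,-0.001,0]
    - [-0.009,-0.001,0]
  rot:
    - [0,0,0]
    - [0,0,0]
    - [0,0,0]
    - [0,0,0]
    - [0,0,0]
    - [0,0,0]

```text
clock: 6.35
eef_pos: [470.5, 166.3, 43.5]
tcp_rot: [3.139, -0.002, 1.769]
contact_force: [-1.3, 7.7, 9.6]
opening: 0.457
grasp_force: 27.1
```

Call:
carry_out:
  delta_pos:
    - [0,0,0]
    - [0,0,0]
    - [0,0,0]
    - [0,0,0]
    - [0,0,-0.05]
    - [0.0,0,-0.11]
    - [0.0,0,-0.17]
    - [0.0,0,-0.2]
  rot:
    - [0,0,0]
    - [0,0,0]
    - [0,0,0]
    - [0,0,0]
    - [0,0,0]
    - [0,0,0]
    - [0,0,0]
    - [0,0,0]
  claw: 0.0854

```text
clock: 7.35
eef_pos: [470.4, 165.4, 245.6]
tcp_rot: [3.137, -0.001, 1.77]
contact_force: [-0.2, -0.4, -0.4]
opening: 0.999
grasp_force: 0.0
```

```bash
python3 - <<'E'
from h import *
print(tool()[:3,3])
C=cam("wrist");im=r.grab_frame("wrist");cv2.imwrite("pics/w3.png",im);np.save("w3.npy",C[2])
im2=r.grab_frame("scene");cv2.imwrite("pics/s3.png",im2)
a=cv2.resize(im2[175:255,180:310],(400,246),interpolation=cv2.INTER_CUBIC)
v=np.zeros((600,800,3),np.uint8);v[:246,:400]=a
v[:246,400:]=cv2.resize(r.grab_frame("top")[160:222,190:291],(400,246),interpolation=cv2.INTER_CUBIC)
v[246:600,:472]=cv2.resize(im,(472,354),interpolation=cv2.INTER_AREA)
cv2.imwrite("pics/v7.png",v)
E
```

```text
[470.37002994 165.40491035 245.61818859]
```

View pics/v7.png

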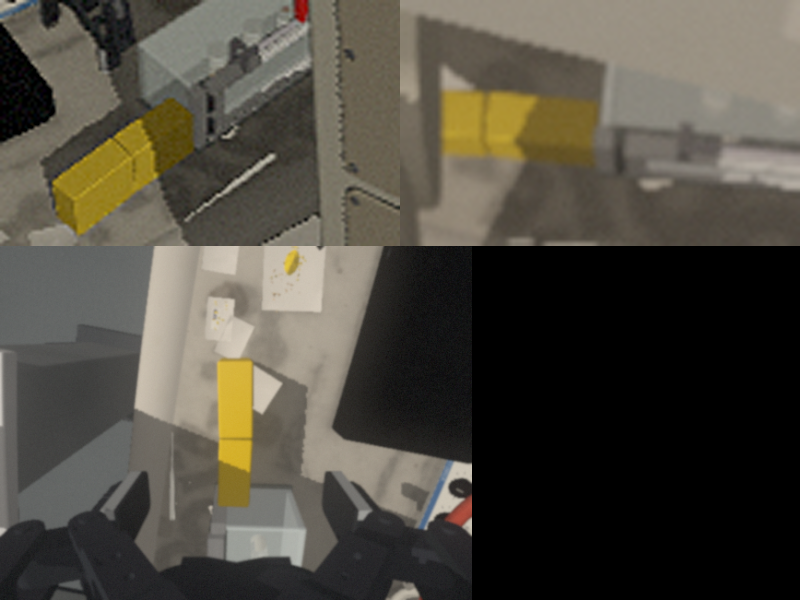

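All three views show the blocks flush and in line: one straight left edge from (218,360) through the joint (218,438) to (219,505) in the wrist view. Next, the handle.

```bash
cat >> h.py <<'E'
def redm(im):
    h=cv2.cvtColor(im,cv2.COLOR_BGR2HSV);return cv2.inRange(h,(0,130,30),(8,255,255))|cv2.inRange(h,(170,130,30),(180,255,255))
def ray(C,uv):
    a=back(C,[uv],0)[0];o=C[2][:3,3];d=a-o;return o,d/np.linalg.norm(d)
def tri(rays):
    A=sum(np.eye(3)-np.outer(d,d) for o,d in rays);b=sum((np.eye(3)-np.outer(d,d))@o for o,d in rays);return np.linalg.solve(A,b)
E
python3 - <<'E'
from h import *
rs=[]
for c,f,roi in(("top","top0",(285,185,310,208)),("scene","scene0",(262,155,295,195))):
    im=cv2.imread(f"pics/{f}.png");m=redm(im);z=np.zeros_like(m);x0,y0,x1,y1=roi;z[y0:y1,x0:x1]=m[y0:y1,x0:x1]
    v,u=np.nonzero(z);print(c,len(u),u.mean(),v.mean(),u.min(),u.max(),v.min(),v.max());rs.append(ray(cam(c),[u.mean(),v.mean()]))
p=tri(rs);print(p)
go([p[0],p[1],245],np.pi/2+.2)
E
```

```text
top 33 295.6969696969697 196.5151515151515 293 298 193 200
scene 59 277.6779661016949 173.72881355932202 276 280 167 181
[ 501.80255366 -138.81761717  143.03066699]
d [-0.3044 -0.0292 -0.0016] rot [ 0.19 -0.02 -0.04] at [470.1 165.3 243.6]
```

Call:
carry_out:
  delta_pos:
    - [-0.05,-0.005,-0.001]
    - [-0.1,-0.01,-0.002]
    - [-0.15,-0.015,-0.003]
    - [-0.2,-0.02,-0.004]
    - [-0.25,-0.025,-0.005]
    - [-0.303,-0.029,-0.006]
    - [-0.303,-0.029,-0.006]
  rot:
    - [0,0,0]
    - [0,0,0]
    - [0,0,0]
    - [0,0,0]
    - [0,0,0]
    - [0,0,0]
    - [0,0,0]

```text
clock: 8.38
eef_pos: [500.3, -140.5, 246.2]
tcp_rot: [-3.139, -0.0, 1.766]
contact_force: [0.0, -0.1, -0.3]
opening: 1.002
grasp_force: 0.0
```

```bash
python3 - <<'E'
from h import *
print(tool()[:3,3])
C=cam("wrist");im=r.grab_frame("wrist");cv2.imwrite("pics/w4.png",im);np.save("w4.npy",C[2])
for a,ce,m in blobs(redm(im),60):
    v,u=np.nonzero(m);print(a,ce.round(1),u.min(),u.max(),v.min(),v.max(),back(C,[ce],165)[0].round(1),back(C,[ce],155)[0].round(1))
cv2.imwrite("pics/v8.png",cv2.resize(im,(800,600),interpolation=cv2.INTER_CUBIC))
E
```

```text
[ 500.26064528 -140.52343554  246.24734996]
679 [257.7 194.2] 247 270 175 212 [ 500.9 -137.5  165. ] [ 501.5 -140.3  155. ]
```

View pics/v8.png

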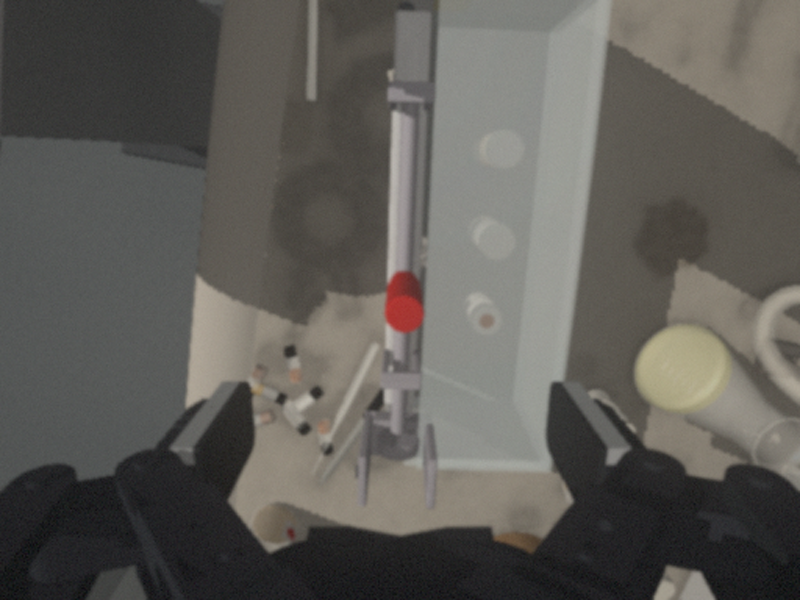

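Wrist view: handle top disc centre at (404,314), rod from (403,110) to (397,430), staples at (410,92) and (400,380), keeper cheeks at (365,460)/(430,460).

```bash
python3 - <<'E'
from h import *
C=cam("wrist")
h=back(C,[np.array([404,314])/1.5625],174)[0];print("handle",h)
P=back(C,np.array([[403,115],[397,425]])/1.5625,110);print(P.round(1),np.arctan2(-(P[0]-P[1])[0],(P[0]-P[1])[1]))
go([h[0],h[1],162],np.pi/2+.2)
a=.2;re=np.array([470.5,166.3])-45*np.array([-np.sin(a),np.cos(a)]);d=h[:2]-re
print("handle rel row_end x,y",d@[np.cos(a),np.sin(a)],d@[-np.sin(a),np.cos(a)])
E
```

```text
handle [ 501.65343578 -138.05569422  174.        ]
[[ 483.1  -46.8  110. ]
 [ 516.4 -231.8  110. ]] 0.17813925112236376
d [0.0003 0.002  0.0842] rot [-0.16 -0.09 -0.21] at [ 500.  -138.8  246.3]
handle rel row_end x,y -29.933700904378316 -259.47807592092556
```

Call:
carry_out:
  delta_pos:
    - [0,0.002,0.03]
    - [0,0.002,0.06]
    - [0,0.002,0.08]
    - [0,0.002,0.08]
  rot:
    - [0,0,0]
    - [0,0,0]
    - [0,0,0]
    - [0,0,0]

```text
clock: 8.93
eef_pos: [501.1, -135.6, 166.0]
tcp_rot: [-3.137, -0.002, 1.771]
contact_force: [-0.8, 0.4, -0.4]
opening: 1.001
grasp_force: 0.0
```

Call:
carry_out:
  delta_pos:
    - [0,0,0]
    - [0,0,0]
    - [0,0,0]
    - [0,0,0]
    - [0,0,0]
    - [0,0,0]
  rot:
    - [0,0,0]
    - [0,0,0]
    - [0,0,0]
    - [0,0,0]
    - [0,0,0]
    - [0,0,0]
  claw: 0.005
  grip_force: 40

```text
clock: 9.68
eef_pos: [502.9, -137.3, 168.2]
tcp_rot: [3.142, -0.0, 1.77]
contact_force: [-0.7, -0.3, 0.5]
opening: 0.056
grasp_force: 0.0
```

```bash
python3 - <<'E'
from h import *
print(tool()[:3,3])
C=cam("wrist");im=r.grab_frame("wrist");cv2.imwrite("pics/w5.png",im)
for a,ce,m in blobs(redm(im),60):
    v,u=np.nonzero(m);print(a,ce.round(1),u.min(),u.max(),v.min(),v.max(),back(C,[ce],165)[0].round(1))
s=r.grab_frame("scene")[145:205,255:315]
v=np.zeros((450,800,3),np.uint8);v[:,:500]=cv2.resize(im[100:300,140:362],(500,450),interpolation=cv2.INTER_CUBIC);v[:300,500:]=cv2.resize(s,(300,300),interpolation=cv2.INTER_CUBIC)
cv2.imwrite("pics/v9.png",v)
E
```

```text
[ 502.87130111 -137.28442121  168.20197491]
1026 [253.4 230. ] 238 267 203 267 [ 500.4 -131.4  165. ]
```

View pics/v9.png

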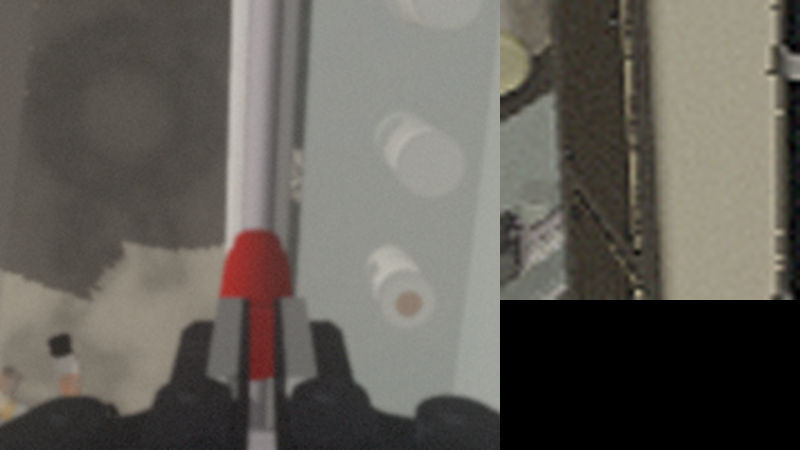

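The handle shows behind the closed fingers (red strip (248–275, 300–378) seen through the finger gap): the fingers closed on its camera side and hold nothing. I check against a projected handle model.

```bash
python3 - <<'E'
from h import *
t=np.linspace(0,2*np.pi,24)
def cyl(x,y,z):return np.c_[x+9.5*np.cos(t),y+9.5*np.sin(t),0*t+z]
for c,T in(("now",None),("w4",np.load("w4.npy"))):
    C=cam("wrist")
    if T is not None:C=(*C[:2],T)
    for z in(133,174):
        p=proj(C,cyl(501.65,-138,z));print(c,z,p.min(0).round(),p.max(0).round())
C=cam("wrist");T=tool()
for q in([11,2.5,15],[-11,2.5,15],[11,2.5,25],[-11,2.5,25]):
    P=T[:3,:3]@q+T[:3,3];print(q,P.round(),proj(C,P).round())
im=cv2.imread("pics/w5.png");m=redm(im)
for row in range(202,270,6):
    u=np.nonzero(m[row,230:280])[0]+230;print(row,u.min() if len(u) else 0,u.max() if len(u) else 0)
m4=redm(cv2.imread("pics/w4.png"))
for row in range(174,214,4):
    u=np.nonzero(m4[row,230:280])[0]+230;print("w4",row,u.min() if len(u) else 0,u.max() if len(u) else 0)
E
```

```text
now 133 [238. 206.] [269. 234.]
now 174 [234. 232.] [272. 267.]
w4 133 [247. 174.] [269. 195.]
w4 174 [246. 186.] [272. 211.]
[11, 2.5, 15] [ 503. -126.  153.] [[260. 214.]]
[-11, 2.5, 15] [ 507. -148.  153.] [[260. 250.]]
[11, 2.5, 25] [ 503. -126.  143.] [[260. 208.]]
[-11, 2.5, 25] [ 507. -148.  143.] [[260. 243.]]
202 0 0
208 245 260
214 241 260
220 240 265
226 239 266
232 249 261
238 251 260
244 251 260
250 251 261
256 251 260
262 251 260
268 0 0
w4 174 0 0
w4 178 251 263
w4 182 249 262
w4 186 248 266
w4 190 248 266
w4 194 247 269
w4 198 247 269
w4 202 247 269
w4 206 249 269
w4 210 253 265
```

Call:
carry_out:
  delta_pos:
    - [0,0,0]
    - [0,0,0]
    - [0,0,0]
    - [0,0,0]
    - [0,0,0.006]
    - [0,0,0.012]
    - [0,0,0.018]
    - [0,0,0.018]
  rot:
    - [0,0,0]
    - [0,0,0]
    - [0,0,0]
    - [0,0,0]
    - [0,0,0]
    - [0,0,0]
    - [0,0,0]
    - [0,0,0]
  claw: 0.06

```text
clock: 10.78
eef_pos: [502.5, -137.1, 149.5]
tcp_rot: [-3.14, -0.001, 1.77]
contact_force: [0.1, 0.2, 0.6]
opening: 0.7
grasp_force: 0.0
```

Call:
carry_out:
  delta_pos:
    - [0,0,0]
    - [0,0,0]
    - [0,0,0]
    - [0,0,0]
    - [0,0,0]
  rot:
    - [0,0,0]
    - [0,0,0]
    - [0,0,0]
    - [0,0,0]
    - [0,0,0]
  claw: 0.01
  grip_force: 40

```text
clock: 11.4
eef_pos: [502.1, -137.4, 150.6]
tcp_rot: [-3.14, -0.0, 1.77]
contact_force: [-4.8, 0.1, 5.6]
opening: 0.202
grasp_force: 38.9
```

Call:
carry_out:
  delta_pos:
    - [0,0,0]
    - [0,0,0]
    - [0,0,0]
    - [0,0,0.005]
    - [0,0,0.01]
    - [0,0,0.01]
  rot:
    - [0,0,0]
    - [0,0,0]
    - [0,0,0]
    - [0,0,0]
    - [0,0,0]
    - [0,0,0]
  claw: 0.05

```text
clock: 12.15
eef_pos: [502.5, -137.1, 139.5]
tcp_rot: [-3.141, -0.001, 1.77]
contact_force: [0.5, -0.6, 0.5]
opening: 0.591
grasp_force: 0.0
```

Call:
carry_out:
  delta_pos:
    - [0,0,0]
    - [0,0,0]
    - [0,0,0]
    - [0,0,0]
    - [0,0,0]
  rot:
    - [0,0,0]
    - [0,0,0]
    - [0,0,0]
    - [0,0,0]
    - [0,0,0]
  claw: 0.01
  grip_force: 40

```text
clock: 12.78
eef_pos: [502.0, -137.4, 140.4]
tcp_rot: [-3.14, -0.0, 1.77]
contact_force: [-5.4, -1.1, 5.1]
opening: 0.209
grasp_force: 38.9
```

```bash
python3 - <<'E'
from h import *
C=cam("wrist");im=r.grab_frame("wrist");cv2.imwrite("pics/w6.png",im);m=redm(im)
s=r.sense();print(s["eef_pos"],s["opening"]*85.4,s["grasp_force"],s["contact_force"])
for row in range(190,300,6):
    u=np.nonzero(m[row,220:290])[0]+220;print(row,(u.min(),u.max(),len(u)) if len(u) else 0)
t=np.linspace(0,2*np.pi,24)
for z in(133,174):
    p=proj(C,np.c_[501.65+9.5*np.cos(t),-138+9.5*np.sin(t),0*t+z]);print(z,p.min(0).round(),p.max(0).round())
E
```

```text
[ 501.99228334 -137.37502407  140.41920132] 17.25743870909717 38.91089027747512 [-4.61684978 -0.90441186  5.34164839]
190 0
196 0
202 0
208 0
214 0
220 (np.int64(246), np.int64(264), 19)
226 (np.int64(244), np.int64(266), 23)
232 (np.int64(241), np.int64(270), 30)
238 (np.int64(239), np.int64(271), 33)
244 (np.int64(237), np.int64(272), 36)
250 (np.int64(239), np.int64(273), 35)
256 (np.int64(237), np.int64(274), 38)
262 (np.int64(237), np.int64(274), 38)
268 (np.int64(236), np.int64(275), 40)
274 (np.int64(236), np.int64(276), 41)
280 (np.int64(235), np.int64(277), 43)
286 (np.int64(234), np.int64(277), 44)
292 (np.int64(238), np.int64(272), 35)
298 (np.int64(246), np.int64(265), 20)
133 [237. 222.] [273. 255.]
174 [232. 259.] [278. 300.]
```

Call:
carry_out:
  delta_pos:
    - [0,0,-0.005]
    - [0,0,-0.01]
    - [0,0,-0.015]
    - [0,0,-0.015]
  rot:
    - [0,0,0]
    - [0,0,0]
    - [0,0,0]
    - [0,0,0]

```text
clock: 13.32
eef_pos: [502.0, -137.2, 155.4]
tcp_rot: [-3.14, -0.0, 1.77]
contact_force: [-5.6, -1.8, -1.9]
opening: 0.208
grasp_force: 39.2
```

```bash
python3 - <<'E'
from h import *
C=cam("wrist");im=r.grab_frame("wrist");cv2.imwrite("pics/w7.png",im);m=redm(im)
s=r.sense();print(s["eef_pos"],s["opening"]*85.4,s["grasp_force"],s["contact_force"])
v,u=np.nonzero(m[190:310,225:285]);print(v.min()+190,v.max()+190)
E
```

```text
[ 502.02032406 -137.17694068  155.23237911] 17.27077365181991 39.205684567568824 [-5.84426197 -1.37929963 -0.21039374]
217 300
```

Call:
carry_out:
  delta_pos:
    - [0.005,-0.001,-0.015]
    - [0.01,-0.001,-0.015]
    - [0.016,-0.001,-0.015]
    - [0.022,-0.001,-0.015]
    - [0.028,-0.001,-0.015]
    - [0.034,-0.001,-0.015]
    - [0.034,-0.001,-0.015]
  rot:
    - [0,0,0]
    - [0,0,0]
    - [0,0,0]
    - [0,0,0]
    - [0,0,0]
    - [0,0,0]
    - [0,0,0]

```text
clock: 14.25
eef_pos: [493.5, -102.7, 168.2]
tcp_rot: [-3.138, -0.003, 1.77]
contact_force: [3.0, 2.1, -27.0]
opening: 0.201
grasp_force: 42.4
```

I mistakenly repeated the lift offset; the bolt is on its top stop with 27 N. Ease it down.

Call:
carry_out:
  delta_pos:
    - [0,0,0.006]
    - [0,0,0.012]
    - [0,0,0.012]
  rot:
    - [0,0,0]
    - [0,0,0]
    - [0,0,0]

```text
clock: 14.62
eef_pos: [495.7, -104.1, 158.5]
tcp_rot: [3.141, 0.0, 1.77]
contact_force: [0.0, 0.4, -2.4]
opening: 0.202
grasp_force: 44.8
```

```bash
python3 - <<'E'
from h import *
C=cam("wrist");im=r.grab_frame("wrist");cv2.imwrite("pics/w8.png",im);m=redm(im)
s=r.sense();print(s["eef_pos"],s["opening"]*85.4,s["grasp_force"],s["contact_force"])
v,u=np.nonzero(m[190:310,225:285]);print(v.min()+190,v.max()+190)
a=.19;T=tool();g=np.array([501.65,-138])+150*np.array([-np.sin(a),np.cos(a)]);print("hinge",g,"radius",np.hypot(*(T[:2,3]-g)))
A=T[:3,:3];p0=T[:3,3]
for th in np.arange(.05,.46,.05):
    q=p0.copy();c,s_=np.cos(-th),np.sin(-th);d=p0[:2]-g;q[:2]=g+[c*d[0]-s_*d[1],s_*d[0]+c*d[1]]
    print(round(th,2),(A.T@(q-p0)/1000).round(4),"rot z",round(np.degrees(th),1))
E
```

```text
[ 495.76085796 -104.18331153  158.62343631] 16.690871954561135 44.79510633274913 [ 0.18126098  1.02220513 -2.03608219]
213 290
hinge [473.32116575   9.30063527] radius 115.6812256467605
0.05 [ 0.0002 -0.0058 -0.    ] rot z 2.9
0.1 [ 0.0006 -0.0115 -0.    ] rot z 5.7
0.15 [ 0.0014 -0.0173 -0.    ] rot z 8.6
0.2 [ 0.0024 -0.023  -0.    ] rot z 11.5
0.25 [ 0.0037 -0.0286 -0.    ] rot z 14.3
0.3 [ 0.0053 -0.0342 -0.    ] rot z 17.2
0.35 [ 0.0072 -0.0396 -0.    ] rot z 20.1
0.4 [ 0.0093 -0.045  -0.0001] rot z 22.9
0.45 [ 0.0117 -0.0503 -0.0001] rot z 25.8
```

Call:
carry_out:
  delta_pos:
    - [0.0002,-0.006,0]
    - [0.0006,-0.0115,0]
    - [0.0014,-0.0173,0]
    - [0.0024,-0.023,0]
    - [0.0037,-0.0286,0]
    - [0.0053,-0.0342,0]
    - [0.0072,-0.0396,0]
    - [0.0085,-0.043,0]
  rot:
    - [0,0,2.9]
    - [0,0,5.7]
    - [0,0,8.6]
    - [0,0,11.5]
    - [0,0,14.3]
    - [0,0,17.2]
    - [0,0,20.1]
    - [0,0,22]

```text
clock: 15.68
eef_pos: [452.3, -104.5, 159.0]
tcp_rot: [3.139, 0.0, 1.385]
contact_force: [2.9, 0.1, -2.3]
opening: 0.2
grasp_force: 44.8
```

Call:
carry_out:
  delta_pos:
    - [0.0012,-0.003,0]
    - [0.0024,-0.006,0]
    - [0.0024,-0.006,0]
    - [0.0024,-0.006,0]
  rot:
    - [0,0,1.5]
    - [0,0,3]
    - [0,0,3]
    - [0,0,3]
  grip_force: 50

```text
clock: 16.18
eef_pos: [446.2, -100.9, 158.3]
tcp_rot: [3.141, 0.0, 1.334]
contact_force: [3.6, -1.6, -1.0]
opening: 0.198
grasp_force: 49.4
```

```bash
python3 - <<'E'
from h import *
C=cam("wrist");im=r.grab_frame("wrist");cv2.imwrite("pics/w9.png",im);m=redm(im)
s=r.sense();print(s["eef_pos"],s["tcp_rot"],s["opening"]*85.4,s["grasp_force"],s["contact_force"],s["wrist_torque"])
v,u=np.nonzero(m[190:320,225:290]);print(v.min()+190,v.max()+190,u.min()+225,u.max()+225)
p=tool()[:2,3];g=np.array([473.3,9.3]);d=p-g;print("r",np.hypot(*d),"ang from gate",.19-np.arctan2(d[0],-d[1]))
for n in("gate","bolt"):
    for c in("wrist",):
        for x in r.cut_out(n,c)[:1]:print(n,x["p"],np.round(x["box"]))
# yellow check
t=r.grab_frame("top");M=cv2.inRange(cv2.cvtColor(t,cv2.COLOR_BGR2HSV),(18,110,30),(38,255,255))
for a,ce,mm in blobs(M,300):print(a,ce,cv2.minAreaRect(np.argwhere(mm)[:,::-1].astype(np.float32)))
E
```

```text
[ 446.21169898 -100.86823458  158.26228708] [ 3.14110381e+00 -6.44631817e-05  1.33421139e+00] 16.848774846707983 49.45141196796612 [ 3.6314802  -0.38774393 -2.70153167] [-0.13436252 -0.42758508  0.03731583]
213 290 236 276
r 113.44961861065258 ang from gate 0.4310984326988554
gate 0.63 [236.  21. 284. 339.]
bolt 0.81 [236.  42. 278. 341.]
895 [210.9396648  190.81899441] ((210.75296020507812, 190.71177673339844), (56.218536376953125, 16.949928283691406), 4.39870548248291)
```

```bash
python3 -c "
from rig import r
print(max(abs(v) for v in r.sense()['qvel']));print(r.sign_off())"
```

```text
0.003812072931746704
the job is handed in; nothing more can be done
None
```

I handed the job in, but `sign_off` returned no verdict, so I don't know how it was judged: the yellow block looks flush and in line with the row, the bolt is drawn back about 36 mm, and the gate is held at about 0.43 rad (10 cm) by the red handle. I lifted too far while drawing the bolt, which put about 27 N on its top stop and made the handle slip a few millimetres in the fingers before I eased it down.

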